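# Release the spring catch and slide open the vitrine door

### The job

Open the glass vitrine so that the coffee cup can be put away: press the bar of the spring catch on its front ledge down and, keeping it down, push the door's knob along so that the door clears the catch; then push the door on until it is fully open and leave it there with the catch sprung up again. Nothing is to be picked up: press and push only, do not force the glass, and leave the china and the other ornaments where they stand.

Things in the scene. Friction and masses are not known exactly. Their poses are not given: they have to be found in the camera images.
- vitrine: Low glass display vitrine fixed on the counter, 560 mm wide, 250 mm high, on a dark wood base 310 x 560 x 36 mm. Origin: centre of the underside; x from its front (robot's side) to its back, y along the front to the robot's left, z up. The glass front is 80 mm before the origin (x = -0.080); before it the base is a bare ledge 75 mm deep at z = 0.036. Left half: fixed pane; right half: door.
- door (a joint): Sliding glass door, 0.9 kg, in m: 0 = shut (right), grows as it slides left (vitrine +y), 0.220 = fully open at its stop. Starts shut within 6 mm. Runs lightly (about 2 N) and stays where left. A strike block on its foot, under the knob, hits the catch's nose at 0.008 unless the nose is down; beyond 0.046 the strike is wholly past the nose.
- knob (a point): Centre of the door's knob: steel cylinder 20 mm in diameter and 30 mm long, axis along vitrine x, on a thin stem; it spans 30 to 60 mm in front of the glass. Its axis is 36 mm above the ledge, its underside 4 mm above the press bar at rest. Moves with the door.
- catch (a joint): Spring catch on the ledge, in m: 0 = up, grows as its bar is pressed down, 0.012 = fully down. 3 N start it, 9 N hold it fully down; it springs up when let go. The nose lets the door pass only beyond about 0.0085, so keep it nearly fully down until the strike is over the nose (door beyond about 0.015); then the strike itself keeps it down until past.
- press_bar (a point): Centre of the top face of the catch's press bar (moves with it): flat brass bar 25 mm (vitrine x) by 76 mm (y), 45 mm before the glass, top 22 mm above the ledge when up, 10 mm when down. The shut door's knob is over the bar, 17 mm left (+y) of this point: the bar's right-hand 45 mm are free to press. The nose is behind the bar's left end, 8 mm higher. Left of the bar the ledge is free.
- cup: Bystander: white porcelain coffee cup, 58 mm high, 72 mm wide, with a handle, standing on its saucer on the counter in front of the vitrine. Origin: centre of its underside. Leave alone.
- saucer: Bystander: white porcelain saucer under the cup, 136 mm wide, 14 mm high. Origin: centre of its underside. Leave alone.
- jewel_box: Bystander: light wooden jewellery box with a dark clip-on lid, 89 x 129 x 59 mm, on the counter in front of the vitrine. Origin: centre of its underside. Leave alone.
- candlestick: Bystander: small brass candlestick, 48 mm wide, 62 mm high, on the left part of the vitrine's ledge. Origin: centre of its underside. Leave alone.
- vase: Bystander inside the vitrine: cobalt glass vase, 66 mm wide, 98 mm high. Origin: centre of its underside. Leave alone.
- coffee_pot: Bystander inside the vitrine: white porcelain coffee pot, 106 mm high. Origin: centre of its underside. Leave alone.
- plate: Bystander inside the vitrine: painted ceramic plate 136 mm across, leaning on a clear plastic stand. Origin: centre of the stand's underside. Leave alone.

How it is judged:
By the outcome, as a careful person would: the job done as asked, in the order asked, and still so for the second after the job is handed in, with the robot touching nothing.
It also fails if it takes over 42 s, if anything falls off the work surface, if the arm or the gripper's body presses on something with over 40 N, if the wrist force passes 120 N, or if a joint passes its speed limit or range.

### The arm

A 7-joint arm with a two-finger parallel gripper is mounted at the origin on the work surface. World frame = base frame: x ahead of the robot, y to its left, z up, the work surface at z = 0. Lengths are in m, angles in rad, forces in N, time in s.
With the tool pointing down it reaches from about 0.4 to 0.875 m from the base axis. Payload 19.3 kg.
Tool frame: the origin (TCP) lies between the finger pads; the fingertips stand bot.tcp_to_tips ahead of it and the grasp point (between the pads) is the TCP (bot.tcp_to_tips is the distance from the TCP to the fingertips, in m); z points along the fingers, y is the line along which they close (so a half turn about z gives the same grasp; the last joint's range is limited). The gripper opens to 85 mm and grips with 20 to 120 N. Pads are 22 mm wide; open, the fingers measure 114 mm over their backs; the gripper's body (76 mm by 85 mm) begins 54 mm behind the grasp point. The pads swing forward as they close: fully open they stand 13 mm farther back than shut.
Start: joints at [-1.263, 0.521, -0.036, 1.599, 0.021, 1.021, -0.113], TCP at [0.231, 0.581, 0.226] pointing down, gripper open.
Joint ranges: [-2.91, 2.91], [-0.3, 2.13], [-1.5, 1.42], [0.17, 2.43], [-1.26, 4.41], [0.16, 1.93], [-2.52, 2.52]. Speed limits (rad/s): [1.89, 1.89, 2.39, 2.39, 3.01, 3.01, 3.01].

### API

Orientations are given as [roll, pitch, yaw] about the fixed x, y, z axes, in that order (R = Rz(yaw) Ry(pitch) Rx(roll)).
In Python, from workcell import telemetry, grab_frame, bot gives the robot as it stands. The module is installed in compiled form; this text tells all that it offers.
- The arm moves only by the shell command python3 -m crank 'ROWS' [FORCE]. ROWS is text: rows parted by semicolons, each of 7 numbers parted by spaces: the finger opening in m, from 0 to 0.0854, then the shift along the tool's x, y, z in m, then the turn, a rotation vector about the tool's x, y, z in degrees. A call has exactly 8 rows; each row shifts and turns the commanded pose from where the row before left it, along the tool's axes as they then stand; what a row does not reach is not made up. A row lasts 1/12 s, in which the tool goes at most 41.7 mm and 7.16 degrees, less where a joint would pass 70% of its speed; a pose out of reach is approached as far as the arm can. A call with a gripper value outside its range is refused whole. The fingers move at their own pace and stop on an object; FORCE is the grip in N (left out, the last holds). Time passes only in rows, so rows that do not move let the fingers close, or fill a call up. It gives the time, the measured TCP pose, the force, the opening and the grip force at its end, in the units of the state.
- telemetry.observe(): the state, without advancing time (a new reading comes with each control period).
- grab_frame(name): name is "scene" or "top" or "wrist"; returns a dict with "pixels" (400x640x3 uint8, red, green, blue), "depth" (400x640 float32, m along the optical axis (not along the pixel's ray), 0 where there is no reading), "vertical_fov" (degrees; the focal length in pixels is half the picture's height over the tangent of half this angle, whatever the lens; pixels are square), "cx", "cy" (the principal point, pixels), "distortion" ([k1, k2, p1, p2, k3] as OpenCV has them; the pictures are not rectified), "R" (3x3) and "t" (3): a world point X has camera coordinates R X + t; the wrist camera has in their place "hand_eye" (4x4, takes a point from camera to tool coordinates, whose origin is the TCP and whose axes are the flange's). Camera axes: x right, y down, z forward; pixel columns grow to the right and rows downward; lengths in m; the calibration is good to about 2 mm. A picture is of the moment at which its call begins: read the wrist's pose just before it.
- bot.job_done(): hands the job in; it is judged then, once.
The state is a dict: "clock": time; "qpos": joint angles; "qd": joint speeds; "joint_efforts": joint torques, N m; "position": TCP position; "tool_rot": TCP orientation; "force": force on the tool from outside, world axes, zero at the start; "moment": the same for the moment, N m; "grip_width": finger opening in m; "finger_force": force on a finger pad.
Only numpy, scipy, OpenCV 4.12 (cv2) and the standard library are available. Lean on these libraries where they do the work, as an engineer would, in place of code of your own. Each camera call takes 0.05 s, during which the arm holds its last target. There are 200 camera calls.

## Working session

There is one attempt and no reset: what is moved stays moved. The work goes in short steps, Python scripts to look and compute and a shell command to move; the robot and the scene stay as the last step left them, time stands still between calls to the robot, and variables do not carry over. Pictures are saved under pics/ and viewed, at most 10 in all, crops included, and the job is handed in when it is done.

```bash
mkdir -p pics; cat > h.py <<'E'
import numpy as np, cv2
from workcell import telemetry, grab_frame, bot
def K(f):
    h=f["pixels"].shape[0]; fl=h/2/np.tan(np.radians(f["vertical_fov"])/2)
    return np.array([[fl,0,f["cx"]],[0,fl,f["cy"]],[0,0,1.]])
def pose(f,s=None):
    if "R" in f: return np.array(f["R"]),np.array(f["t"])
    from scipy.spatial.transform import Rotation as Ro
    T=np.eye(4);T[:3,:3]=Ro.from_euler('xyz',s["tool_rot"]).as_matrix();T[:3,3]=s["position"]
    M=np.linalg.inv(T@np.array(f["hand_eye"]));return M[:3,:3],M[:3,3]
def plane(f,uv,z,s=None):
    R,t=pose(f,s); n=cv2.undistortPoints(np.array(uv,float).reshape(-1,1,2),K(f),np.array(f["distortion"],float))[:,0]
    d=np.c_[n,np.ones(len(n))]@R; c=-R.T@t
    return c+d*((z-c[2])/d[:,2])[:,None]
def proj(f,P,s=None):
    R,t=pose(f,s); return cv2.projectPoints(np.array(P,float),cv2.Rodrigues(R)[0],t,K(f),np.array(f["distortion"],float))[0][:,0]
def dep(f,uv,s=None):
    R,t=pose(f,s); uv=np.array(uv,float).reshape(-1,2)
    n=cv2.undistortPoints(uv.reshape(-1,1,2),K(f),np.array(f["distortion"],float))[:,0]
    z=np.array([f["depth"][int(round(v)),int(round(u))] for u,v in uv])
    return (np.c_[n,np.ones(len(n))]*z[:,None]-t)@R
E
python3 - <<'E'
from h import *
s=telemetry.observe();print(s,bot.tcp_to_tips)
for n in("scene","top"):
    f=grab_frame(n);cv2.imwrite(f"pics/{n}.png",f["pixels"][:,:,::-1]);np.save(f"{n}.npy",f,allow_pickle=True)
    R,t=pose(f);print(n,-R.T@t,R[2])
E
```

```text
{'clock': 0.0, 'qpos': array([-1.26320328,  0.52203771, -0.03630949,  1.60000898,  0.02119385,
        1.02112014, -0.11281105]), 'qd': array([-6.04234830e-04, -8.77891865e-04,  3.99605343e-05,  9.86716398e-04,
       -6.14166887e-04,  7.80081458e-04,  6.29731187e-04]), 'joint_efforts': array([ 2.66992163e-05, -9.27098250e+01,  1.98014461e+00, -3.69925725e+01,
        1.79141562e-02,  8.20220739e-03, -4.70246800e-05]), 'position': array([0.23045648, 0.58057664, 0.22501083]), 'tool_rot': array([-3.14040664e+00,  8.97569064e-05,  2.76375991e+00]), 'force': array([ 0.71024758,  0.30488002, -0.3911874 ]), 'moment': array([-0.01246903, -0.03975374,  0.03129298]), 'finger_force': 0.0, 'grip_width': 0.08542408681084639} 0.019
scene [0.54332054 0.32391874 0.80809851] [-0.01951789 -0.33346389 -0.94256081]
top [0.47392549 0.07769561 0.85260143] [ 0.0882807   0.00201235 -0.9960936 ]
```

View pics/scene.png

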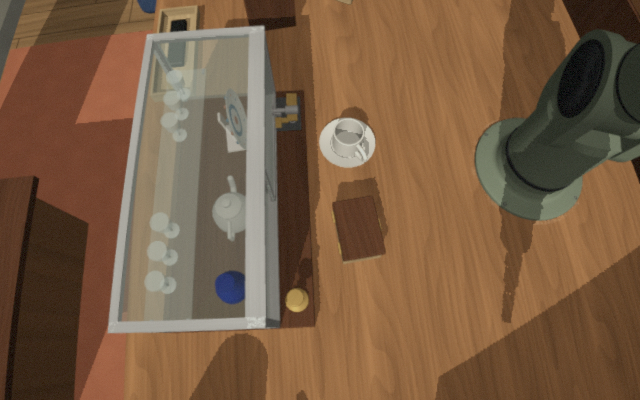

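View pics/top.png

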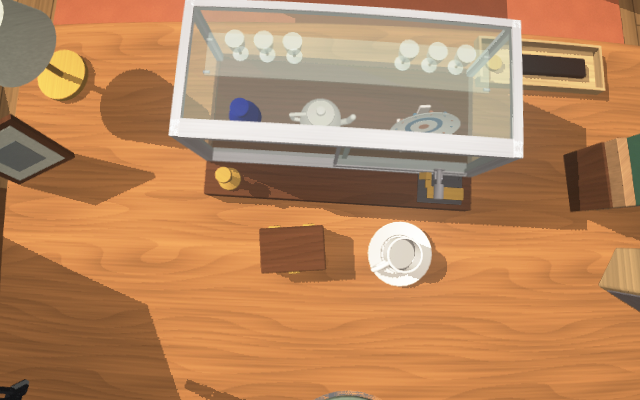

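The scene view shows the catch and knob at about (285,110), with the candlestick at (297,300). In the top view the ledge front runs (206,194) to (470,209), with the catch and knob at about (440,187).

```bash
python3 - <<'E'
from h import *
T=np.load("top.npy",allow_pickle=True).item();S=np.load("scene.npy",allow_pickle=True).item()
c1=cv2.resize(T["pixels"][155:215,395:485],None,fx=8,fy=8,interpolation=cv2.INTER_CUBIC)[:,:,::-1]
c2=cv2.resize(S["pixels"][80:140,260:310],None,fx=8,fy=8,interpolation=cv2.INTER_CUBIC)[:,:,::-1]
cv2.imwrite("pics/c1.png",c1);cv2.imwrite("pics/c2.png",c2)
# front ledge line in top
P=plane(T,[[206,194],[470,209.5]],.036);d=P[0]-P[1];print(P,np.linalg.norm(d),np.degrees(np.arctan2(d[1],d[0])))
P=plane(S,[[277,81],[313,326]],.036);print(P)
hsv=cv2.cvtColor(T["pixels"],cv2.COLOR_RGB2HSV)
m=cv2.inRange(hsv,(15,110,110),(30,255,255));m[:160]=0;m[210:]=0;m[:,:415]=0;m[:,475:]=0
ys,xs=np.nonzero(m);print(xs.min(),xs.max(),ys.min(),ys.max(),len(xs))
print("bar",plane(T,[[xs.max(),ys.max()],[xs.min(),ys.max()]],.058))
print("depth bar/knob/ledge",dep(T,[[455,194],[438,183],[438,190],[300,188],[330,188]]))
print("scene depth",dep(S,[[292,100],[293,120],[285,111],[295,111],[297,298]]))
E
```

```text
[[ 0.54907163  0.31097977  0.036     ]
 [ 0.53258356 -0.24002978  0.036     ]] 0.5512561820481432 88.28602803816531
[[ 0.59786482 -0.27290472  0.036     ]
 [ 0.55517398  0.31677647  0.036     ]]
419 463 172 200 453
bar [[ 0.54996354 -0.21690185  0.058     ]
 [ 0.54734955 -0.12604327  0.058     ]]
depth bar/knob/ledge [[ 0.56163445 -0.19995192  0.05887939]
 [ 0.58085051 -0.15987853  0.07481382]
 [ 0.56611189 -0.15803026  0.08086749]
 [ 0.56733077  0.11579226  0.03429376]
 [ 0.56885355  0.05373776  0.03668122]]
scene depth [[ 0.56293779 -0.19573907  0.05998552]
 [ 0.56408728 -0.14326061  0.0553266 ]
 [ 0.58027951 -0.15440629  0.07860217]
 [ 0.55740824 -0.15261776  0.07805019]
 [ 0.5798634   0.2646964   0.0982172 ]]
```

View pics/c1.png

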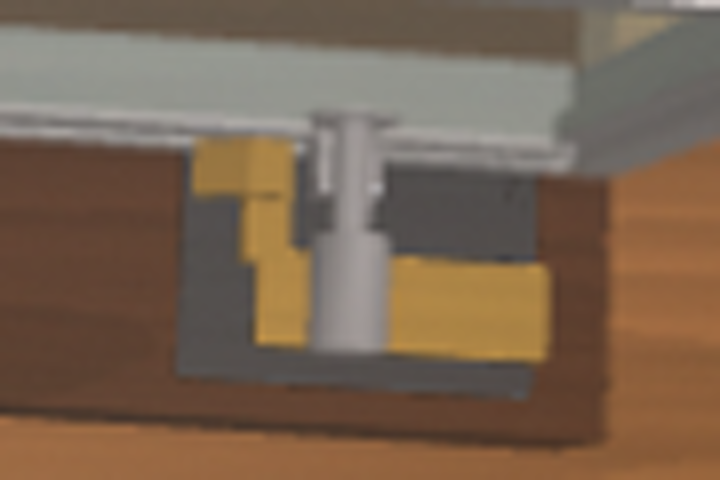

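View pics/c2.png

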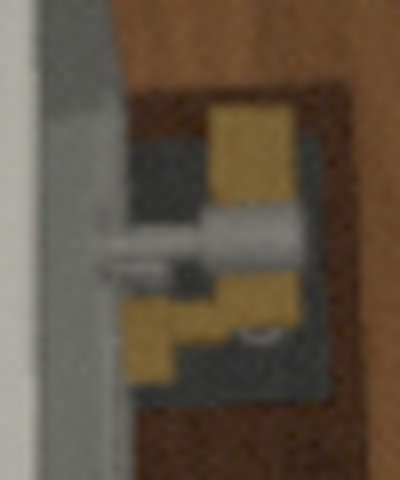

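Crops: in the top view the bar corners are at (427,198), (463.5,200), (463.8,188), (427,186) and the knob runs (438.6,198.7) to (438.8,184.4). In the scene view the bar spans (286,93) to (297,121), and the ledge's right front corner is at (303.8,90.6).

```bash
python3 - <<'E'
from h import *
T=np.load("top.npy",allow_pickle=True).item();S=np.load("scene.npy",allow_pickle=True).item()
print("bar T",plane(T,[[426.9,198.1],[463.5,200],[463.75,188.1],[427.25,186.25]],.058))
print("knob T",plane(T,[[438.6,198.75],[438.75,184.4]],.082))
print("ledge T",plane(T,[[206,194],[470.5,209.5]],.036))
o=lambda a,b:[260+a/8,80+b/8]
print("bar S",plane(S,[o(300,325),o(293,107),o(210,107),o(215,315)],.058))
print("knob S",plane(S,[o(300,235),o(202,238)],.082))
print("ledge S",plane(S,[o(350,85),[313,326]],.036))
for n,f in(("T",T),("S",S)):
  h=cv2.cvtColor(f["pixels"],cv2.COLOR_RGB2HSV)
  P=[[.55,.3,0]]
E
```

```text
bar T [[ 0.55167217 -0.14220309  0.058     ]
 [ 0.54999354 -0.21794627  0.058     ]
 [ 0.57437359 -0.2185873   0.058     ]
 [ 0.57582511 -0.14283781  0.058     ]]
knob T [[ 0.54872011 -0.15890593  0.082     ]
 [ 0.57712838 -0.15918749  0.082     ]]
ledge T [[ 0.54907163  0.31097977  0.036     ]
 [ 0.53261245 -0.24110542  0.036     ]]
bar S [[ 0.55365538 -0.13894856  0.058     ]
 [ 0.55074245 -0.21500812  0.058     ]
 [ 0.57566751 -0.21737832  0.058     ]
 [ 0.57818096 -0.14461971  0.058     ]]
knob S [[ 0.55135603 -0.15385282  0.082     ]
 [ 0.57935753 -0.15547     0.082     ]]
ledge S [[ 0.53277089 -0.23734323  0.036     ]
 [ 0.55517398  0.31677647  0.036     ]]
```

Bar is 76 x 24.5 mm as expected, centre about (0.563, -0.180); knob y is about -0.157, yaw about -1.8°, glass at about x = 0.608. I'll press with closed fingers to the right of the knob, with the tool leaning back from the glass. First move: square up the yaw and travel.

```bash
python3 -m crank '0 0 0 0 0 0 -6.6;0 0 0 0 0 0 -6.6;0 0 0 0 0 0 -6.6;0 -0.02 -0.03 0 0 0 0;0 -0.02 -0.03 0 0 0 0;0 -0.02 -0.03 0 0 0 0;0 -0.02 -0.03 0 0 0 0;0 -0.02 -0.03 0 0 0 0' 40; python3 - <<'E'
from h import *
s=telemetry.observe();print(s["clock"],s["position"],np.degrees(s["tool_rot"]),s["qpos"]);f=grab_frame("wrist");print(f["hand_eye"])
E
```

```text
clock: 0.77
position: [0.3262, 0.426, 0.2254]
tool_rot: [-3.141, -0.0, 3.11]
force: [1.5, 0.1, 0.0]
grip_width: -0.0001
finger_force: 0.0
0.7667 [0.32621886 0.42604322 0.22541065] [-1.79977415e+02 -8.63464964e-03  1.78161384e+02] [-0.95204308  0.38290952 -0.09944033  1.83025572  0.04631833  0.93107344
  0.4667029 ]
[[-1.20324796e-03 -9.63729888e-01 -2.66876854e-01  6.76279403e-02]
 [ 9.99999080e-01 -1.32674489e-03  2.82440571e-04  5.63996126e-05]
 [-6.26273923e-04 -2.66876268e-01  9.63730598e-01 -1.48883876e-01]
 [ 0.00000000e+00  0.00000000e+00  0.00000000e+00  1.00000000e+00]]
```

```bash
python3 -m crank '0 -0.01 -0.038 0 0 0 0;0 -0.01 -0.038 0 0 0 0;0 -0.01 -0.038 0 0 0 0;0 -0.01 -0.038 0 0 0 0;0 -0.01 -0.038 0 0 0 0;0 -0.01 -0.038 0 0 0 0;0 -0.01 -0.038 0 0 0 0;0 -0.01 -0.038 0 0 0 0'; python3 -m crank '0 -0.004 -0.038 0 0 0 0;0 -0.004 -0.038 0 0 0 0;0 -0.004 -0.038 0 0 0 0;0 -0.004 -0.038 0 0 0 0;0 -0.004 -0.038 0 0 0 0;0 -0.004 -0.038 0 0 0 0;0 -0.004 -0.038 0 0 0 0;0 -0.004 -0.038 0 0 0 0'; python3 -c "
from h import *
s=telemetry.observe();print(s['position'],np.degrees(s['tool_rot']),s['qpos'])"
```

```text
clock: 1.48
position: [0.3957, 0.1195, 0.2257]
tool_rot: [3.141, 0.0, 3.109]
force: [2.1, 1.1, 0.5]
grip_width: -0.0002
finger_force: 0.0
clock: 2.15
position: [0.4176, -0.1854, 0.2256]
tool_rot: [-3.142, 0.0, 3.109]
force: [2.0, 1.3, 0.3]
grip_width: 0.0002
finger_force: 0.0
[ 0.41764695 -0.18541217  0.22564538] [-1.79998582e+02  3.41907547e-03  1.78159616e+02] [ 0.07259437  0.26051445  0.2600212   2.03430829 -0.08771494  0.85699719
  1.92039686]
```

```bash
python3 -m crank '0 0 0 0 0 -6.67 0;0 0 0 0 0 -6.67 0;0 0 0 0 0 -6.66 0;0 -0.013 -0.001 0.012 0 0 0;0 -0.013 -0.001 0.012 0 0 0;0 -0.013 -0.001 0.012 0 0 0;0 -0.013 -0.001 0.012 0 0 0;0 -0.013 -0.001 0.012 0 0 0'; python3 - <<'E'
from h import *
s=telemetry.observe();print(s['position'],np.degrees(s['tool_rot']),s['qpos'])
f=grab_frame("wrist");cv2.imwrite("pics/w1.png",f["pixels"][:,:,::-1])
print("bar pred",proj(f,[[.5525,-.1405,.058],[.5505,-.2165,.058],[.575,-.218,.058],[.577,-.1437,.058]],s),"knob",proj(f,[[.55,-.1565,.082],[.578,-.157,.082]],s))
f["s"]=s;np.save("w1.npy",f,allow_pickle=True)
E
```

```text
clock: 2.82
position: [0.5001, -0.1912, 0.191]
tool_rot: [3.141, 0.349, 3.109]
force: [0.2, 0.9, -0.3]
grip_width: -0.0003
finger_force: 0.0
[ 0.5000884  -0.19116234  0.19098393] [179.99097339  19.98942853 178.14448957] [ 0.18718267  0.29976459  0.15350408  2.15302565 -0.39552036  0.38306889
  2.20968979]
bar pred [[378.6258583  190.02655635]
 [300.67066045 190.53265274]
 [301.11120565 210.55147017]
 [373.85413724 210.13559478]] knob [[364.91154086 202.80716829]
 [363.16994315 226.44858587]]
```

View pics/w1.png

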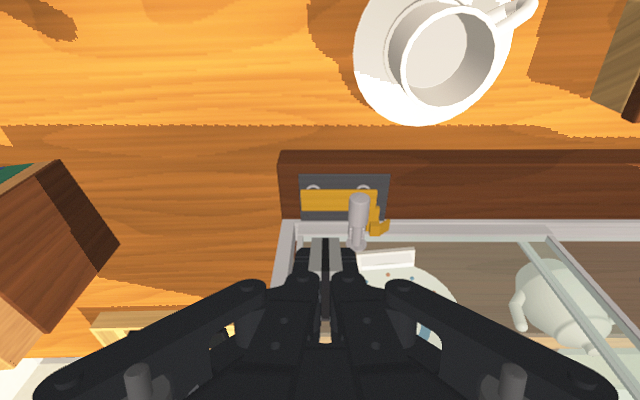

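The wrist view confirms the bar at (300–377, 190–210). The knob is centred near column 359 against a predicted 364, so knob y is about -0.161. The fingertips are at (295–357, 238–275). I'll check the closed finger profile from depth.

```bash
python3 - <<'E'
from h import *
f=np.load("w1.npy",allow_pickle=True).item()
n=cv2.undistortPoints(np.stack(np.meshgrid(np.arange(640.),np.arange(400.)),-1).reshape(-1,1,2),K(f),np.array(f["distortion"],float))[:,0]
P=np.c_[n,np.ones(len(n))]*f["depth"].reshape(-1,1); H=np.array(f["hand_eye"]);P=P@H[:3,:3].T+H[:3,3]
P=P[(f["depth"].ravel()>0)&(abs(P[:,1])<.06)&(abs(P[:,0])<.05)]
for z in np.arange(-.04,.03,.005):
    q=P[(P[:,2]>=z)&(P[:,2]<z+.005)]
    if len(q):print(round(z,3),len(q),q[:,1].min().round(4),q[:,1].max().round(4),q[:,0].min().round(4),q[:,0].max().round(4))
E
```

```text
-0.04 234 -0.0137 0.0137 0.0062 0.0118
-0.035 373 -0.0138 0.0139 0.006 0.0118
-0.03 312 -0.0137 0.0133 0.0062 0.0117
-0.025 271 -0.0138 0.0133 0.0061 0.0116
-0.02 251 -0.0138 0.0134 0.0063 0.0116
-0.015 147 -0.0124 0.0115 0.0066 0.0118
-0.01 1 -0.0063 -0.0063 0.0108 0.0108
```

```bash
python3 - <<'E'
from h import *
f=np.load("w1.npy",allow_pickle=True).item();print(K(f),f["distortion"])
H=np.array(f["hand_eye"]);D=np.array(f["distortion"],float)
M=np.linalg.inv(H)
print(cv2.projectPoints(np.array([[.011,0,.019],[-.011,0,.019],[.011,0,0],[.011,0,-.012]]),cv2.Rodrigues(M[:3,:3])[0],M[:3,3],K(f),D)[0][:,0])
for u in(318,334,348):
  uv=[[u,r] for r in range(225,300,6)]
  n=cv2.undistortPoints(np.array(uv,float).reshape(-1,1,2),K(f),D)[:,0];d=np.array([f["depth"][r,c] for c,r in uv])
  print(u);print(np.c_[uv,(np.c_[n,np.ones(len(n))]*d[:,None])@H[:3,:3].T+H[:3,3],d].round(4))
E
```

```text
[[306.81469447   0.         324.98260085]
 [  0.         306.81469447 200.95820752]
 [  0.           0.           1.        ]] [0.01087809 0.         0.         0.         0.        ]
[[324.96376561 217.57974319]
 [325.01406913 252.66515345]
 [324.96809504 229.31568923]
 [324.97138542 238.23644912]]
318
[[ 3.180e+02  2.250e+02 -4.970e-02 -7.800e-03  1.736e-01  3.420e-01]
 [ 3.180e+02  2.310e+02 -5.240e-02 -7.600e-03  1.621e-01  3.316e-01]
 [ 3.180e+02  2.370e+02  1.140e-02 -3.400e-03 -1.130e-02  1.475e-01]
 [ 3.180e+02  2.430e+02  1.080e-02 -3.200e-03 -1.730e-02  1.419e-01]
 [ 3.180e+02  2.490e+02  1.080e-02 -3.100e-03 -2.380e-02  1.356e-01]
 [ 3.180e+02  2.550e+02  1.110e-02 -2.900e-03 -3.070e-02  1.289e-01]
 [ 3.180e+02  2.610e+02  1.090e-02 -2.800e-03 -3.570e-02  1.241e-01]
 [ 3.180e+02  2.670e+02  1.140e-02 -2.700e-03 -4.170e-02  1.182e-01]
 [ 3.180e+02  2.730e+02  1.020e-02 -2.600e-03 -4.430e-02  1.161e-01]
 [ 3.180e+02  2.790e+02  1.130e-02 -2.500e-03 -5.060e-02  1.097e-01]
 [ 3.180e+02  2.850e+02  1.110e-02 -2.400e-03 -5.430e-02  1.061e-01]
 [ 3.180e+02  2.910e+02  8.800e-03 -
[... 1206 characters left out ...]
.195e-01]
 [ 3.480e+02  2.430e+02 -5.980e-02  2.390e-02  1.468e-01  3.189e-01]
 [ 3.480e+02  2.490e+02  6.800e-03  1.090e-02 -1.510e-02  1.451e-01]
 [ 3.480e+02  2.550e+02  6.800e-03  1.040e-02 -2.160e-02  1.388e-01]
 [ 3.480e+02  2.610e+02  6.400e-03  1.000e-02 -2.670e-02  1.341e-01]
 [ 3.480e+02  2.670e+02  6.900e-03  9.600e-03 -3.310e-02  1.277e-01]
 [ 3.480e+02  2.730e+02  1.350e-02  8.200e-03 -5.030e-02  1.094e-01]
 [ 3.480e+02  2.790e+02  1.350e-02  7.900e-03 -5.450e-02  1.053e-01]
 [ 3.480e+02  2.850e+02  1.130e-02  7.900e-03 -5.460e-02  1.058e-01]
 [ 3.480e+02  2.910e+02  1.200e-02  7.600e-03 -5.950e-02  1.009e-01]
 [ 3.480e+02  2.970e+02  1.140e-02  7.400e-03 -6.200e-02  9.870e-02]]
```

```bash
python3 - <<'E'
from h import *
f=np.load("w1.npy",allow_pickle=True).item();s=f["s"]
print(dep(f,[[315,200],[335,200],[350,165],[300,165],[358,210],[300,100]],s).round(4))
E
```

```text
[[ 5.621e-01 -2.031e-01  5.820e-02]
 [ 5.627e-01 -1.832e-01  5.840e-02]
 [ 5.361e-01 -1.671e-01  3.580e-02]
 [ 5.342e-01 -2.173e-01  3.620e-02]
 [ 5.583e-01 -1.625e-01  8.160e-02]
 [ 4.807e-01 -2.153e-01  1.000e-04]]
```

```bash
python3 -m crank '0 -0.0044 -0.0002 0.0144 0 0 0;0 -0.0044 0 0.0144 0 0 0;0 -0.0044 0 0.0144 0 0 0;0 -0.0044 -0.0002 0.0144 0 0 0;0 -0.0044 0 0.0144 0 0 0;0 -0.0044 0 0.0144 0 0 0;0 -0.0044 -0.0002 0.0144 0 0 0;0 -0.0044 0 0.0144 0 0 0'; python3 -m crank '0 0 0 0 0 0 0;0 0 0 0 0 0 0;0 0 0 0 0 0 0;0 0 0 0 0 0 0;0 0 0 0 0 0 0;0 0 0 0 0 0 0;0 0 0 0 0 0 0;0 0 0 0 0 0 0';python3 - <<'E'
from h import *
s=telemetry.observe();print(s['position'],s['force'])
f=grab_frame("wrist");cv2.imwrite("pics/w2.png",f["pixels"][150:400,200:500,::-1].repeat(2,0).repeat(2,1))
E
```

```text
clock: 3.53
position: [0.572, -0.194, 0.0945]
tool_rot: [3.141, 0.349, 3.109]
force: [0.2, -0.5, 0.5]
grip_width: -0.0003
finger_force: 0.0
clock: 4.2
position: [0.5718, -0.1941, 0.0955]
tool_rot: [-3.142, 0.349, 3.109]
force: [-0.3, -0.3, -0.0]
grip_width: 0.0001
finger_force: 0.0
[ 0.57183918 -0.19410145  0.09550627] [-0.31858795 -0.34921376 -0.02748416]
```

View pics/w2.png

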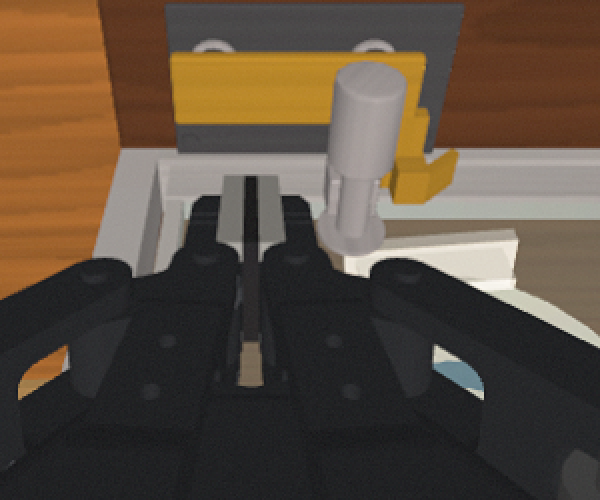

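The tips hang above and behind the bar, with the knob to the right at crop (365,120). The linkage bulges at crop (390,265) stick out sideways, so I'll check that they clear the knob.

```bash
python3 - <<'E'
from h import *
f=np.load("w1.npy",allow_pickle=True).item()
n=cv2.undistortPoints(np.stack(np.meshgrid(np.arange(640.),np.arange(400.)),-1).reshape(-1,1,2),K(f),np.array(f["distortion"],float))[:,0]
P=np.c_[n,np.ones(len(n))]*f["depth"].reshape(-1,1); H=np.array(f["hand_eye"]);P=P@H[:3,:3].T+H[:3,3]
P=P[(f["depth"].ravel()>0)&(f["depth"].ravel()<.17)]
for y in np.arange(.004,.07,.004):
    q=P[(P[:,1]>=y)&(P[:,1]<y+.004)]
    if len(q):
        i=q[:,2].argmax();print(y.round(3),"front z",q[i].round(4),"x range",q[:,0].min().round(3),q[:,0].max().round(3))
E
```

```text
0.004 front z [ 0.0108  0.0054 -0.01  ] x range -0.008 0.021
0.008 front z [ 0.0067  0.0091 -0.0126] x range 0.006 0.021
0.012 front z [ 0.007   0.0123 -0.0155] x range 0.006 0.021
0.016 front z [ 0.0067  0.016  -0.047 ] x range 0.006 0.021
0.02 front z [ 0.006   0.0204 -0.0478] x range -0.002 0.014
0.024 front z [ 0.0115  0.0253 -0.0509] x range -0.009 0.014
0.028 front z [ 0.0115  0.029  -0.0517] x range -0.009 0.013
0.032 front z [ 0.0115  0.0322 -0.0551] x range -0.009 0.013
0.036 front z [ 0.0113  0.0361 -0.0596] x range -0.009 0.013
0.04 front z [ 0.0112  0.0405 -0.0656] x range -0.005 0.013
0.044 front z [ 0.0115  0.044  -0.0699] x range 0.003 0.014
0.048 front z [ 0.011   0.0489 -0.0751] x range 0.006 0.013
0.052 front z [ 0.0106  0.0529 -0.079 ] x range 0.01 0.015
0.056 front z [ 0.0105  0.0561 -0.0839] x range 0.01 0.014
0.06 front z [ 0.0109  0.0602 -0.0897] x range 0.01 0.013
```

Closed tips are at tool z ≈ -0.010 and the bulge is only 37 mm behind them, so straight pressing would land it on the knob. I'll lean the tool 20° to the right, which lifts the left bulge, and work out the target.

```bash
cat > plan.py <<'E'
from h import *
from scipy.spatial.transform import Rotation as Ro
s=telemetry.observe();R0=Ro.from_euler('xyz',s["tool_rot"])
def go(tcp,R=R0): return (R.inv().apply(np.array(tcp)-s["position"])).round(4)
E
python3 - <<'E'
from plan import *
R=R0*Ro.from_rotvec([-20,0,0],degrees=True)
low=np.array([.011,-.008,-.010])
pts={"tipL":[0,.008,-.010],"tipR":[0,-.008,-.01],"sideA":[0,.0137,-.0155],"sideB":[0,.0137,-.045],"bulge20":[.01,.0204,-.0478],"bulge40":[.0,.0405,-.0656],"frontlow":[-.011,-.008,-.01],"bulge20f":[-.01,.0204,-.0478],"bodyGlass":[-.0425,.04,-.054-.019],"bulgeR":[.01,-.045,-.07]}
for nm,L in (("above",[.557,-.200,.070]),("down",[.557,-.200,.0465])):
    tcp=np.array(L)-R.apply(low);print(nm,"TCP",tcp.round(4),"tool move",go(tcp,R))
    for k,v in pts.items():print("  ",k,(tcp+R.apply(v)).round(4))
E
```

```text
above TCP [ 0.57   -0.1895  0.0675] tool move [ 0.0114 -0.0044  0.0256]
   tipL [ 0.5659 -0.1852  0.0789]
   tipR [ 0.5673 -0.2003  0.0738]
   sideA [ 0.5636 -0.1817  0.0856]
   sideB [ 0.5538 -0.1915  0.1116]
   bulge20 [ 0.5429 -0.1858  0.1128]
   bulge40 [ 0.5446 -0.173   0.1384]
   frontlow [ 0.5777 -0.2007  0.0775]
   bulge20f [ 0.5617 -0.1864  0.1197]
   bodyGlass [ 0.5821 -0.1772  0.1594]
   bulgeR [ 0.5412 -0.2548  0.1114]
down TCP [ 0.57   -0.1895  0.044 ] tool move [ 0.0195 -0.012   0.0463]
   tipL [ 0.5659 -0.1852  0.0554]
   tipR [ 0.5673 -0.2003  0.0503]
   sideA [ 0.5636 -0.1817  0.0621]
   sideB [ 0.5538 -0.1915  0.0881]
   bulge20 [ 0.5429 -0.1858  0.0893]
   bulge40 [ 0.5446 -0.173   0.1149]
   frontlow [ 0.5777 -0.2007  0.054 ]
   bulge20f [ 0.5617 -0.1864  0.0962]
   bodyGlass [ 0.5821 -0.1772  0.1359]
   bulgeR [ 0.5412 -0.2548  0.0879]
```

```bash
python3 -m crank '0 0 0 0 -6.67 0 0;0 0 0 0 -6.67 0 0;0 0 0 0 -6.66 0 0;0 0.0023 -0.0009 0.0051 0 0 0;0 0.0023 -0.0009 0.0051 0 0 0;0 0.0023 -0.0009 0.0051 0 0 0;0 0.0023 -0.0009 0.0051 0 0 0;0 0.0023 -0.0009 0.0051 0 0 0'; python3 - <<'E'
from plan import *
print(s['position'],s["qpos"],s["force"])
low=np.array([.011,-.008,-.010]);print("low",s['position']+R0.apply(low))
for k,v in {"left10":[.00032,.00999,0],"down10":[0,0,-.01]}.items():print(k,R0.inv().apply(v).round(5))
E
```

```text
clock: 4.92
position: [0.5684, -0.1908, 0.0623]
tool_rot: [2.92, 0.338, 3.112]
force: [0.1, 0.5, -0.2]
grip_width: 0.0
finger_force: 0.0
[ 0.5684266  -0.19083076  0.06230318] [ 0.60719419  0.66736498 -0.27522395  1.97610377 -0.52048856  0.327188
  2.46625214] [ 0.06334636  0.46987939 -0.1984815 ]
low [ 0.55510693 -0.20044068  0.06620651]
left10 [-2.00e-05  9.75e-03  2.20e-03]
down10 [ 0.00331 -0.00207  0.00921]
```

Lean came out at 12.7° because joint 7 is near its limit. The bulge still clears the knob top by about 5 mm, so I'll descend gently and watch the force.

```bash
cat > st.py <<'E'
from plan import *
low=np.array([.011,-.008,-.010])
print("low",(s['position']+R0.apply(low)).round(4),"sideA",(s['position']+R0.apply([0,.0137,-.0155])).round(4),"sideB",(s['position']+R0.apply([0,.0137,-.045])).round(4),"F",s["force"].round(1),"q7",s["qpos"][6].round(3),"q6",s["qpos"][5].round(3),np.degrees(s["tool_rot"]).round(1))
E
python3 -m crank '0 0.0001 -0.0005 0.0026 0 0 0;0 0.0001 -0.0005 0.0026 0 0 0;0 0.0001 -0.0005 0.0026 0 0 0;0 0.0001 -0.0005 0.0026 0 0 0;0 0 0 0 0 0 0;0 0 0 0 0 0 0;0 0 0 0 0 0 0;0 0 0 0 0 0 0'; python3 st.py
```

```text
clock: 5.58
position: [0.5716, -0.192, 0.053]
tool_rot: [2.92, 0.338, 3.11]
force: [-0.8, 1.5, 4.1]
grip_width: -0.0002
finger_force: 2.0
low [ 0.5582 -0.2016  0.0569] sideA [ 0.5659 -0.1818  0.0701] sideB [ 0.5561 -0.188   0.0973] F [-0.8  1.5  4.1] q7 2.468 q6 0.311 [167.3  19.4 178.2]
```

Contact came at the predicted height (4 N at 0.057). Pressing further.

```bash
python3 -m crank '0 0.0006 -0.0004 0.0016 0 0 0;0 0.0006 -0.0004 0.0016 0 0 0;0 0.0006 -0.0004 0.0016 0 0 0;0 0.0006 -0.0004 0.0016 0 0 0;0 0.0006 -0.0004 0.0016 0 0 0;0 0.0006 -0.0004 0.0016 0 0 0;0 0 0 0 0 0 0;0 0 0 0 0 0 0'; python3 st.py
```

```text
clock: 6.25
position: [0.5718, -0.1921, 0.043]
tool_rot: [2.92, 0.339, 3.11]
force: [-6.3, 3.4, 21.3]
grip_width: 0.0001
finger_force: 11.0
low [ 0.5584 -0.2017  0.0469] sideA [ 0.5661 -0.182   0.0602] sideB [ 0.5563 -0.1882  0.0873] F [-6.3  3.4 21.3] q7 2.471 q6 0.29 [167.3  19.4 178.2]
```

```bash
python3 -m crank '0 -0.0002 0.0001 -0.0006 0 0 0;0 0 0.0022 0.0005 0 0 0;0 0 0.0022 0.0005 0 0 0;0 0 0.0022 0.0005 0 0 0;0 0 0.0022 0.0005 0 0 0;0 0 0.0022 0.0005 0 0 0;0 0 0.0022 0.0005 0 0 0;0 0 0 0 0 0 0'; python3 st.py
```

```text
clock: 6.92
position: [0.5729, -0.1807, 0.0436]
tool_rot: [2.923, 0.341, 3.108]
force: [-0.7, -6.0, 12.4]
grip_width: 0.0001
finger_force: 6.3
low [ 0.5595 -0.1903  0.0475] sideA [ 0.5671 -0.1705  0.0607] sideB [ 0.5573 -0.1766  0.0878] F [-0.7 -6.  12.4] q7 2.458 q6 0.27 [167.5  19.5 178.1]
```

```bash
python3 -m crank '0 0 0.0022 0.0005 0 0 0;0 0 0.0022 0.0005 0 0 0;0 0 0.0022 0.0005 0 0 0;0 0 0.0022 0.0005 0 0 0;0 0 0.0022 0.0005 0 0 0;0 0 0.0022 0.0005 0 0 0;0 0 0.0022 0.0005 0 0 0;0 0 0 0 0 0 0'; python3 st.py; python3 - <<'E'
from h import *
f=grab_frame("wrist");cv2.imwrite("pics/w3.png",f["pixels"][150:400,200:500,::-1].repeat(2,0).repeat(2,1))
E
```

```text
clock: 7.58
position: [0.5734, -0.165, 0.0436]
tool_rot: [2.923, 0.341, 3.108]
force: [-0.8, -7.5, 12.5]
grip_width: 0.0001
finger_force: 6.5
low [ 0.56   -0.1746  0.0475] sideA [ 0.5677 -0.1548  0.0607] sideB [ 0.5579 -0.1609  0.0878] F [-0.8 -7.5 12.5] q7 2.444 q6 0.249 [167.5  19.5 178.1]
```

View pics/w3.png

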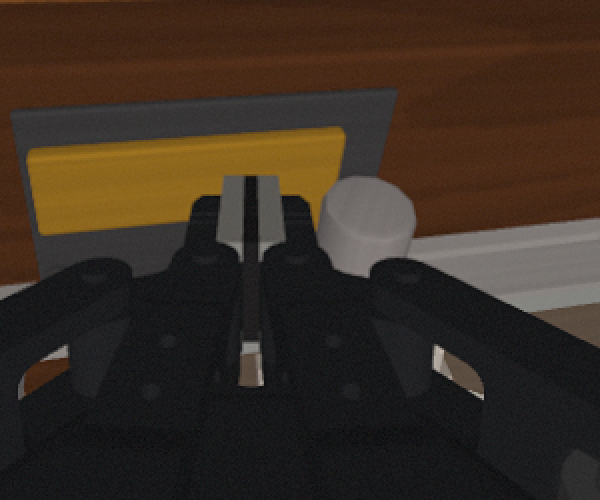

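The knob is in contact with the left finger at crop (365,215) and the bar is held down at crop (190,180). Continuing past the nose.

```bash
python3 -m crank '0 0 0.0023 0.0005 0 0 0;0 0 0.0023 0.0005 0 0 0;0 0 0.0023 0.0005 0 0 0;0 0 0.0023 0.0005 0 0 0;0 0 0.0023 0.0005 0 0 0;0 0 0.0023 0.0005 0 0 0;0 0 0.0023 0.0005 0 0 0;0 0 0.0023 0.0005 0 0 0'; python3 st.py
```

```text
clock: 8.3
position: [0.5739, -0.1465, 0.0436]
tool_rot: [2.923, 0.341, 3.108]
force: [-0.1, -8.4, 10.7]
grip_width: 0.0001
finger_force: 5.7
low [ 0.5606 -0.156   0.0475] sideA [ 0.5682 -0.1363  0.0607] sideB [ 0.5584 -0.1424  0.0878] F [-0.1 -8.4 10.7] q7 2.427 q6 0.224 [167.5  19.5 178.1]
```

```bash
python3 -m crank '0 -0.0005 0.0026 -0.0009 0 0 0;0 -0.0005 0.0026 -0.0009 0 0 0;0 -0.0005 0.0026 -0.0009 0 0 0;0 -0.0005 0.0026 -0.0009 0 0 0;0 -0.0005 0.0026 -0.0009 0 0 0;0 -0.0005 0.0026 -0.0009 0 0 0;0 -0.0005 0.0026 -0.0009 0 0 0;0 -0.0005 0.0026 -0.0009 0 0 0'; python3 st.py
```

```text
clock: 8.97
position: [0.5731, -0.1254, 0.0551]
tool_rot: [2.92, 0.338, 3.109]
force: [0.7, -2.3, -0.6]
grip_width: -0.0004
finger_force: 0.8
low [ 0.5598 -0.1349  0.059 ] sideA [ 0.5674 -0.1152  0.0722] sideB [ 0.5577 -0.1214  0.0993] F [ 0.7 -2.3 -0.6] q7 2.396 q6 0.229 [167.3  19.3 178.2]
```

Strike passed: the force is now only door friction (2.3 N). I'll straighten the lean and push on.

```bash
python3 -m crank '0 0 0 0 3.2 0 0;0 0 0 0 3.2 0 0;0 0 0 0 3.2 0 0;0 0 0 0 3.1 0 0;0 0 0.003 0 0 0 0;0 0 0.004 0 0 0 0;0 0 0.004 0 0 0 0;0 0 0.004 0 0 0 0'; python3 st.py
```

```text
clock: 9.63
position: [0.5752, -0.1115, 0.058]
tool_rot: [3.11, 0.327, 3.108]
force: [0.9, -2.2, -1.0]
grip_width: -0.0001
finger_force: 0.9
low [ 0.5614 -0.1193  0.0637] sideA [ 0.5706 -0.0981  0.0731] sideB [ 0.5611 -0.0987  0.1011] F [ 0.9 -2.2 -1. ] q7 2.519 q6 0.161 [178.2  18.7 178.1]
```

Joints 6 and 7 have reached their limits. I'll back off slightly, reduce the tilt, turn a little about the tool axis and draw toward me.

```bash
python3 -m crank '0 0.001 -0.003 0 0 0 0;0 0.002 0 0 0 2 2;0 0.002 0 0.001 0 2 2;0 0.002 0 0.001 0 2 2;0 0.002 0 0.001 0 2 2;0 0.002 0 0.001 0 2 2;0 0 0 0 0 0 0;0 0 0 0 0 0 0'; python3 st.py
```

```text
clock: 10.3
position: [0.5657, -0.1136, 0.0512]
tool_rot: [3.071, 0.143, 2.94]
force: [0.0, 1.3, -0.2]
grip_width: -0.0001
finger_force: 0.0
low [ 0.552  -0.1196  0.0589] sideA [ 0.566  -0.1008  0.0674] sideB [ 0.5614 -0.102   0.0965] F [ 0.   1.3 -0.2] q7 2.229 q6 0.473 [176.    8.2 168.5]
```

```bash
python3 -m crank '0 0.002 -0.0004 0 0 0 0;0 0.002 -0.0004 0 0 0 0;0 0.002 -0.0004 0 0 0 0;0 0.002 -0.0004 0 0 0 0;0 0 0 0 0 0 0;0 0 0 0 0 0 0;0 0 0 0 0 0 0;0 0 0 0 0 0 0'; python3 st.py;  python3 - <<'E'
from plan import *
print(s["position"],R0.inv().apply([[.00032,.00999,0],[0,0,-.01]]).round(5))
f=grab_frame("wrist");cv2.imwrite("pics/w4.png",f["pixels"][:,:,::-1])
E
```

```text
clock: 10.97
position: [0.558, -0.1129, 0.0504]
tool_rot: [3.071, 0.143, 2.94]
force: [-1.3, -0.5, -0.4]
grip_width: 0.0
finger_force: 0.0
low [ 0.5443 -0.1189  0.0581] sideA [ 0.5582 -0.1001  0.0667] sideB [ 0.5537 -0.1013  0.0958] F [-1.3 -0.5 -0.4] q7 2.24 q6 0.459 [176.    8.2 168.4]
[ 0.55800792 -0.11288617  0.05040218] [[ 0.00167  0.00984  0.00045]
 [ 0.00143 -0.0007   0.00987]]
```

View pics/w4.png

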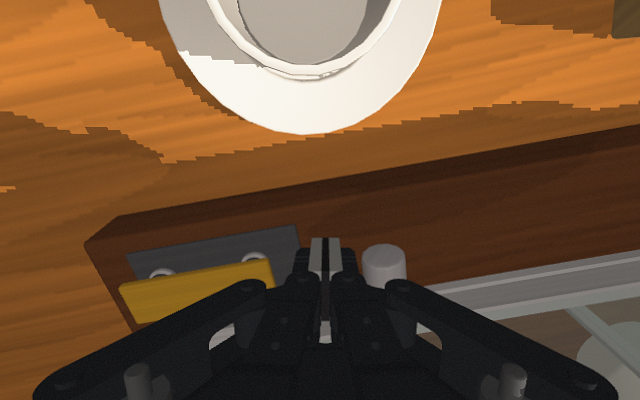

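The bar has sprung up (195,290) behind the strike; the knob (384,262) is beside the left finger. Pushing on.

```bash
python3 -m crank '0 0.0004 0.0025 0.0001 0 0 0;0 0.0007 0.004 0.0002 0 0 0;0 0.001 0.006 0.0003 0 0 0;0 0.001 0.006 0.0003 0 0 0;0 0.001 0.006 0.0003 0 0 0;0 0.001 0.006 0.0003 0 0 0;0 0.001 0.006 0.0003 0 0 0;0 0.001 0.006 0.0003 0 0 0'; python3 st.py;python3 -m crank '0 0.001 0.006 0.0003 0 0 0;0 0.001 0.006 0.0003 0 0 0;0 0.001 0.006 0.0003 0 0 0;0 0.001 0.006 0.0003 0 0 0;0 0.001 0.006 0.0003 0 0 0;0 0.001 0.006 0.0003 0 0 0;0 0.001 0.006 0.0003 0 0 0;0 0.001 0.006 0.0003 0 0 0'; python3 st.py;
```

```text
clock: 11.68
position: [0.5594, -0.069, 0.0502]
tool_rot: [3.071, 0.143, 2.94]
force: [-1.1, -2.6, 1.5]
grip_width: 0.0003
finger_force: 0.9
low [ 0.5457 -0.0751  0.058 ] sideA [ 0.5596 -0.0562  0.0665] sideB [ 0.5551 -0.0574  0.0956] F [-1.1 -2.6  1.5] q7 2.17 q6 0.442 [176.    8.2 168.4]
clock: 12.35
position: [0.5611, -0.0205, 0.05]
tool_rot: [3.071, 0.143, 2.94]
force: [-0.9, -1.9, 0.9]
grip_width: 0.0002
finger_force: 1.0
low [ 0.5474 -0.0265  0.0578] sideA [ 0.5614 -0.0077  0.0663] sideB [ 0.5568 -0.0089  0.0954] F [-0.9 -1.9  0.9] q7 2.087 q6 0.43 [176.    8.2 168.4]
```

```bash
python3 -m crank '0 0.0009 0.005 0.0002 0 0 0;0 0.0009 0.005 0.0002 0 0 0;0 0.0009 0.005 0.0002 0 0 0;0 0.0009 0.005 0.0002 0 0 0;0 0.0009 0.005 0.0002 0 0 0;0 0.0009 0.005 0.0002 0 0 0;0 0.0009 0.005 0.0002 0 0 0;0 0.0009 0.005 0.0002 0 0 0'; python3 st.py;python3 -m crank '0 0.0003 0.0016 0.0001 0 0 0;0 0.0003 0.0016 0.0001 0 0 0;0 0.0003 0.0016 0.0001 0 0 0;0 0.0003 0.0016 0.0001 0 0 0;0 0.0003 0.0016 0.0001 0 0 0;0 0 0 0 0 0 0;0 0 0 0 0 0 0;0 0 0 0 0 0 0'; python3 st.py;
```

```text
clock: 13.02
position: [0.5621, 0.02, 0.0503]
tool_rot: [3.071, 0.143, 2.94]
force: [0.3, -2.5, 0.3]
grip_width: -0.0001
finger_force: 0.9
low [0.5484 0.014  0.058 ] sideA [0.5624 0.0328 0.0666] sideB [0.5578 0.0316 0.0957] F [ 0.3 -2.5  0.3] q7 2.013 q6 0.428 [176.    8.2 168.4]
clock: 13.68
position: [0.5621, 0.0278, 0.0501]
tool_rot: [3.071, 0.143, 2.94]
force: [-0.5, 0.6, -0.6]
grip_width: 0.0001
finger_force: 0.0
low [0.5484 0.0217 0.0578] sideA [0.5623 0.0406 0.0663] sideB [0.5578 0.0394 0.0955] F [-0.5  0.6 -0.6] q7 1.999 q6 0.428 [175.9   8.2 168.4]
```

Not at the stop yet; creeping on.

```bash
python3 -m crank '0 0.0002 0.001 0 0 0 0;0 0.0002 0.001 0.0001 0 0 0;0 0.0002 0.001 0 0 0 0;0 0.0002 0.001 0 0 0 0;0 0.0002 0.001 0.0001 0 0 0;0 0.0002 0.001 0 0 0 0;0 0 0 0 0 0 0;0 0 0 0 0 0 0'; python3 st.py
```

```text
clock: 14.35
position: [0.5622, 0.034, 0.0502]
tool_rot: [3.071, 0.143, 2.94]
force: [0.1, 0.4, 0.6]
grip_width: 0.0001
finger_force: 0.1
low [0.5485 0.0279 0.0579] sideA [0.5624 0.0468 0.0664] sideB [0.5579 0.0456 0.0955] F [0.1 0.4 0.6] q7 1.987 q6 0.428 [176.    8.2 168.4]
```

```bash
python3 -m crank '0 0.0002 0.001 0 0 0 0;0 0.0002 0.001 0.0001 0 0 0;0 0.0002 0.001 0 0 0 0;0 0.0002 0.001 0 0 0 0;0 0 0 0 0 0 0;0 0 0 0 0 0 0;0 0 0 0 0 0 0;0 0 0 0 0 0 0'; python3 st.py
```

```text
clock: 15.02
position: [0.5622, 0.035, 0.0502]
tool_rot: [3.074, 0.144, 2.937]
force: [0.0, -16.5, -1.2]
grip_width: 0.0
finger_force: 7.9
low [0.5485 0.029  0.058 ] sideA [0.5625 0.0478 0.0664] sideB [0.5579 0.0467 0.0956] F [  0.  -16.5  -1.2] q7 1.98 q6 0.426 [176.1   8.3 168.3]
```

At the stop (force rises to 16.5 N at the predicted position). Backing off gently, then up and away.

```bash
python3 -m crank '0 -0.0003 -0.002 -0.0001 0 0 0;0 -0.0009 -0.005 -0.0002 0 0 0;0 -0.0009 -0.005 -0.0002 0 0 0;0 0 -0.003 -0.01 0 0 0;0 0 0 -0.02 0 0 0;0 0.005 0 -0.025 0 0 0;0 0.01 0 -0.025 0 0 0;0 0.01 0 -0.025 0 0 0'; python3 -m crank '0 0.02 0 -0.02 0 0 0;0 0.02 0 -0.02 0 0 0;0 0.02 0 -0.02 0 0 0;0 0.02 0 0 0 0 0;0 0.02 0 0 0 0 0;0 0 0 0 0 0 0;0 0 0 0 0 0 0;0 0 0 0 0 0 0'
python3 - <<'E'
from h import *
s=telemetry.observe();print(s["position"],s["force"],s["qpos"])
T=grab_frame("top");S=grab_frame("scene")
cv2.imwrite("pics/end.png",np.hstack([T["pixels"][100:300,180:500],S["pixels"][60:260,230:430]])[:,:,::-1].repeat(1,0))
cv2.imwrite("pics/end.png",cv2.resize(cv2.imread("pics/end.png"),None,fx=1.5,fy=1.5))
k=[[.5555,.0565,.082],[.585,.0555,.082]];print(proj(T,k),proj(S,k))
T0=np.load("top.npy",allow_pickle=True).item();d=cv2.absdiff(T["pixels"],T0["pixels"]).max(2);print("cup/box/candle diff",[float((d[a:b,c:e]>40).mean().round(3)) for a,b,c,e in((222,288,366,434),(225,273,258,326),(165,192,212,244))])
print("bar",dep(T,[[455,194]]),dep(S,[[292,100]]))
E
```

```text
clock: 15.68
position: [0.5201, 0.0231, 0.1514]
tool_rot: [3.071, 0.143, 2.939]
force: [0.3, 0.3, 0.7]
grip_width: 0.0004
finger_force: 0.0
clock: 16.35
position: [0.4152, 0.0411, 0.1956]
tool_rot: [3.07, 0.144, 2.94]
force: [1.0, -0.8, -0.1]
grip_width: -0.0002
finger_force: 0.0
[0.41523348 0.04107666 0.19555412] [ 0.95112163 -0.79935379 -0.08342314] [-1.02604972  0.24650317  0.93746666  2.2976445  -0.41534535  0.57359769
  1.5917495 ]
[[329.15816228 192.09687748]
 [330.06272703 177.11865472]] [[302.25790273 195.57371482]
 [288.12456952 196.28950233]]
cup/box/candle diff [0.045, 0.032, 0.0]
bar [[ 0.56170357 -0.20017072  0.0582539 ]] [[ 0.56290545 -0.19488242  0.06121877]]
```

View pics/end.png

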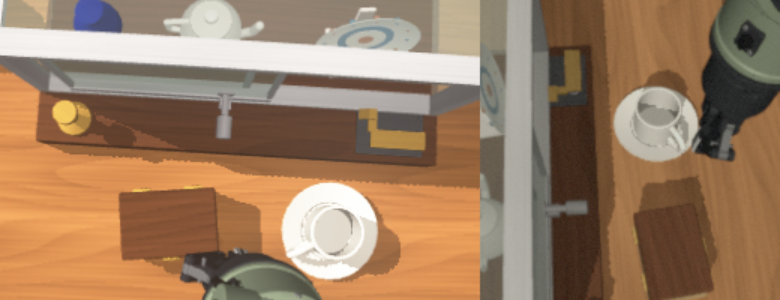

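Top view: the knob is at (329.5,177–192), exactly where the fully open position predicts. The bar is up again (z 0.058), and the cup, box and candlestick are where they were.

```bash
python3 -c "
from workcell import bot
print(bot.job_done())"
```

```text
the job is handed in; nothing more can be done
None
```

The vitrine door is fully open against its stop and the catch has sprung up again. The cup, saucer, jewellery box and candlestick stand unmoved, and the arm is clear after about 16.4 s of robot time. The job is handed in, with no verdict returned.

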